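# Stow the detergents in the pull-out tray and shut the bay

## Robot

A 6-joint arm with a two-finger parallel gripper is mounted at the origin on the work surface. World frame = base frame: x ahead of the robot, y to its left, z up, the work surface at z = 0. Lengths are in m, angles in rad, forces in N, time in s.
With the tool pointing down it reaches from about 0.35 to 0.975 m from the base axis. Payload 4.9 kg.
Tool frame: the origin (TCP) lies midway between the tips of the shut fingers; the grasp point (between the pads) lies 19 mm behind it (ctrl.hold_point_z is the distance from the TCP to the grasp point, in m); z points along the fingers, y is the line along which they close (so a half turn about z gives the same grasp; the last joint's range is limited). The gripper opens to 85 mm and grips with 20 to 120 N. Pads are 22 mm wide; open, the fingers measure 114 mm over their backs; the gripper's body (76 mm by 85 mm) begins 54 mm behind the grasp point. The pads swing forward as they close: fully open they stand 13 mm farther back than shut.
Start: joints at [-0.119, 0.053, 1.613, -0, 1.476, -0.119], TCP at [0.625, 0, 0.231] pointing down, gripper open.
Joint ranges: [-3.01, 3.01], [-1.01, 2.22], [0.06, 2.58], [-1.02, 4.17], [0.09, 2.62], [-3.14, 3.14]. Speed limits (rad/s): [2.57, 2.57, 3.14, 3.14, 3.14, 3.14].

## Interface

Orientations are given as a rotation vector (axis times angle).
In Python, from station import status, viewer, finish_job, ctrl gives the robot as it stands.
- The arm moves only by the shell command python3 -m jog 'ROWS' [FORCE]. ROWS is JSON, a list of rows, each a list of 7 numbers: the turn, a rotation vector about the tool's x, y, z each as a share of 5 degrees, from -1 to 1, then the shift along the tool's x, y, z each as a share of 30 mm, from -1 to 1, then the opening, from -1 (shut) to 1 (fully open). A call has 1 to 5 rows; each row shifts and turns the commanded pose from where the row before left it, along the tool's axes as they then stand; what a row does not reach is not made up. A row lasts 1/8 s, in which the tool goes at most 62.5 mm and 10.7 degrees, less where a joint would pass 70% of its speed; a pose out of reach is approached as far as the arm can. A call with a number of a shift or a turn outside -1 to 1 is refused whole. A call with a gripper value outside its range is refused whole. The fingers move at their own pace and stop on an object; FORCE is the grip in N (left out, the last holds). Time passes only in rows, so rows that do not move let the fingers close. It gives the time, the measured TCP pose, the force, the opening and the grip force at its end, in the units of the state.
- status.get_obs(): the state, without advancing time (a new reading comes with each control period).
- viewer.get_image(name): name is "scene" or "side" or "wrist"; returns a dict with "img" (400x640x3 uint8, red, green, blue), "fovy" (degrees; the focal length in pixels is half the picture's height over the tangent of half this angle, whatever the lens; pixels are square), "cx", "cy" (the principal point, pixels), "rvec" (rotation vector, rad) and "tvec" (3), from world to camera coordinates, as OpenCV has them. Camera axes: x right, y down, z forward; pixel columns grow to the right and rows downward; lengths in m; the calibration is good to about 2 mm. A picture is of the moment at which its call begins. There is no depth.
- finish_job(): hands the job in; it is judged then, once.
The state is a dict: "t": time; "q": joint angles; "dq": joint speeds; "effort": joint torques, N m; "tool_pos": TCP position; "tool_rot": TCP orientation; "contact_force": force on the tool from outside, world axes, zero at the start; "wrist_torque": the same for the moment, N m; "opening": finger opening in m; "grip_force": force on a finger pad.
Only numpy, scipy, OpenCV 4.12 (cv2) and the standard library are available. Lean on these libraries where they do the work, as an engineer would, in place of code of your own. Each camera call takes 0.05 s, during which the arm holds its last target. There are 200 camera calls.

## Task

Tidy the detergents away: stand the rectangular jug and the round screw-lid jar upright in the pull-out tray, one on each side of its middle divider, then slide the loaded tray fully home into the white bay until it clicks against its stop, and then push the clear gate shut until it seats on its catch. Do not knock over the jug or the jar, and leave the carton, the spray bottle and the cup where they stand.

Things in the scene. Friction and masses are not known exactly. Their poses are not given: they have to be found in the camera images.
- bay: White open-topped bay fixed on the counter: side walls (220 mm long, 10 thick, inner faces 200 apart) and back wall, 100 mm high, no floor. Origin on the counter at the middle of its mouth; +x points into the bay (back face at 212 mm), +y to the gate's hinge side. Its mouth (-x) faces roughly the robot's left. The tray runs along its x; what stands in the bay behind the tray blocks it.
- tray (a joint): Slide of the pull-out tray, m: 0 = home against its stop, grows as the tray comes out through the mouth (bay's -x), at most 0.19. Starts 0.14 to 0.18. Rubs with about 2.5 N; a sprung roller detent resists in the last 13 mm (about 5 N more) and draws the tray in over the last 5 mm.
- tray_mid (a point): Middle of the top of the tray's floor; axes parallel to the bay's. White tray 190 x 190 mm, its floor top 12 mm above the counter; rim and middle divider (along x at y = 0) 4 mm thick, standing 28 mm above the floor. Two compartments, centres at y = +47 and -47 mm, each 180 mm along x, 87 mm wide. With the tray home this point is at x = 107 mm of the bay.
- pull_bar (a point): Middle of the tray's steel pull bar: a horizontal round bar 14 mm thick, 90 mm long (along y), 125 mm above the counter (axis) on a post of the same thickness at each end; it stands at x = -85 mm from tray_mid, just inside the tray's front rim.
- gate (a joint): Hinge of the clear gate, rad: 0 = shut across the mouth, grows as it swings out away from the mouth; starts 1.55 to 1.85 (standing open beside the drawn-out tray), at most 1.95. Light friction (0.05 N m); a sprung roller catch resists from about 0.06 rad (about 5 N at the free edge) and past 0.02 rad pulls it shut.
- gate_hinge (a point): On the gate's hinge axis (vertical), 100 mm above the counter, at the mouth's +y side: x = -8, y = 113 mm of the bay. Turns with the gate: its -y points along the gate towards the free edge, its -x is the normal of the outer face (the face to push on).
- gate_edge (a point): Top of the gate's free vertical edge, 224 mm from the hinge axis, 100 mm above the counter. The gate is a panel 12 mm thick (6 mm either side of the hinge line), reaching from 6 to 100 mm above the counter, with a steel striker pin standing 25 mm out from the inner face, 195 mm from the hinge.
- jug: White rectangular detergent jug, body 95 (its x) x 56 (its y) x 134 mm high with flat upright sides, a cap and a small handle on top up to 160 mm. Origin at the centre of its underside, z up. About 0.35 to 0.65 kg. One of jug and jar starts standing in the bay behind the tray, the other on the counter out in front of the tray.
- jar: White round jar with a grey screw lid, 62 mm diameter up to 92 mm, lid 58 mm diameter up to 115 mm. Origin at the centre of its underside, z up. About 0.2 to 0.4 kg.
- carton: Bystander: cardboard carton 60 x 100 x 150 mm high. Origin at the centre of its underside. Stands out in front past the gate or behind the bay; it and the spray bottle swap places.
- spray: Bystander: clear trigger spray bottle, 62 mm diameter, 190 mm high, head reaching 38 mm from its axis. Origin at the centre of its underside.
- cup: Bystander: white cup, 68 mm diameter, 60 mm high, on the counter beside the bay on its hinge side. Origin at the centre of its underside.

How it is judged:
On the way, in this order (a step that is already met when the one before it is completed fails the run):
1. jug and jar stand upright in the tray, one each side of the divider, and are let go (((y of jug in the frame of tray_mid between 0.01 and 0.09 m and y of jar in the frame of tray_mid between -0.09 and -0.01 m) or (y of jar in the frame of tray_mid between 0.01 and 0.09 m and y of jug in the frame of tray_mid between -0.09 and -0.01 m)) and x of jug in the frame of tray_mid between -0.09 and 0.09 m and z of jug in the frame of tray_mid between -0.004 and 0.008 m and angle between each of jug, jar's own z axis and vertical below 0.1 rad and x of jar in the frame of tray_mid between -0.09 and 0.09 m and z of jar in the frame of tray_mid between -0.004 and 0.008 m and linear speed of each of jug, jar below 0.02 m/s and contact force between the fingers and jug below 0.3 N and contact force between the fingers and jar below 0.3 N), for 0.2 s.
2. the loaded tray is slid home against its stop (((y of jug in the frame of tray_mid between 0.01 and 0.09 m and y of jar in the frame of tray_mid between -0.09 and -0.01 m) or (y of jar in the frame of tray_mid between 0.01 and 0.09 m and y of jug in the frame of tray_mid between -0.09 and -0.01 m)) and x of jug in the frame of tray_mid between -0.09 and 0.09 m and z of jug in the frame of tray_mid between -0.004 and 0.008 m and angle between each of jug, jar's own z axis and vertical below 0.1 rad and x of jar in the frame of tray_mid between -0.09 and 0.09 m and z of jar in the frame of tray_mid between -0.004 and 0.008 m and value of joint tray below 0.004 m), for 0.2 s.
3. the gate is shut on its catch (all of step 2 and value of joint gate below 0.015 rad), for 0.2 s.
At the end, for the whole second after the job is handed in: Jug and jar stand upright (within 0.1 rad) and at rest on the tray's floor, one each side of the divider; the tray is within 4 mm of its stop; the gate is within 0.015 rad of shut (all of step 3 and linear speed of each of jug, jar below 0.02 m/s); the robot touches nothing.
It fails at once if the carton is shifted by more than 20 mm or tipped (distance of carton from where it was at the start of the episode above 0.02 m or angle between carton's own z axis and vertical above 0.3 rad).
It fails at once if the spray is shifted by more than 20 mm or tipped (distance of spray from where it was at the start of the episode above 0.02 m or angle between spray's own z axis and vertical above 0.3 rad).
It fails at once if the cup is shifted by more than 20 mm or tipped (distance of cup from where it was at the start of the episode above 0.02 m or angle between cup's own z axis and vertical above 0.3 rad).
It fails at once if the jug is knocked over (angle between jug's own z axis and vertical above 0.7 rad).
It fails at once if the jar is knocked over (angle between jar's own z axis and vertical above 0.7 rad).
It also fails if it takes over 72 s, if anything falls off the work surface, if the arm or the gripper's body presses on something with over 40 N, if the wrist force passes 120 N, or if a joint passes its speed limit or range.

## Working session

There is one attempt and no reset: what is moved stays moved. The work goes in short steps, Python scripts to look and compute and a shell command to move; the robot and the scene stay as the last step left them, time stands still between calls to the robot, and variables do not carry over. Pictures are saved under pics/ and viewed, at most 10 in all, crops included, and the job is handed in when it is done.

```bash
mkdir -p pics; ls
cat > h.py <<'E'
import numpy as np, cv2
from station import status, viewer, ctrl
def cam(n):
    d=viewer.get_image(n); im=np.array(d["img"]); f=im.shape[0]/2/np.tan(np.radians(d["fovy"])/2)
    R=cv2.Rodrigues(np.array(d["rvec"],float))[0]; t=np.array(d["tvec"],float)
    return dict(im=im,f=f,c=np.array([d["cx"],d["cy"]]),R=R,t=t,o=-R.T@t)
def ray(c,u,v):
    return c["R"].T@np.array([(u-c["c"][0])/c["f"],(v-c["c"][1])/c["f"],1])
def onz(c,u,v,z):
    r=ray(c,u,v); return c["o"]+r*(z-c["o"][2])/r[2]
def tri(c1,p1,c2,p2):
    a,b=ray(c1,*p1),ray(c2,*p2); s=np.linalg.lstsq(np.c_[a,-b],c2["o"]-c1["o"],rcond=None)[0]
    x,y=c1["o"]+a*s[0],c2["o"]+b*s[1]; return (x+y)/2,np.linalg.norm(x-y)
def proj(c,p):
    q=c["R"]@np.array(p)+c["t"]; return c["f"]*q[:2]/q[2]+c["c"]
def save(c,n): cv2.imwrite("pics/"+n,c["im"][:,:,::-1])
E
python3 - <<'E'
from h import *
import pickle
C={n:cam(n) for n in("scene","side","wrist")}
pickle.dump(C,open("c0.pkl","wb"))
for n in C: save(C[n],n+"0.png"); print(n,C[n]["o"].round(3),C[n]["R"][2].round(2),C[n]["f"])
print(status.get_obs(), ctrl.hold_point_z)
E
```

```text
pics
scene [ 1.123 -0.259  1.031] [-0.49  0.21 -0.85] 389.6858822229339
side [0.341 0.816 0.596] [ 0.24 -0.85 -0.47] 411.3680485476896
wrist [0.624 0.069 0.373] [-0.   -0.27 -0.96] 323.36579777998946
{'t': 0.15, 'q': array([-1.19003260e-01,  5.32580975e-02,  1.61400629e+00, -7.87232082e-06,
        1.47598593e+00, -1.18984258e-01]), 'dq': array([-2.28233789e-04, -2.82789068e-03, -5.26320478e-03,  1.14893275e-03,
       -7.47998168e-05,  2.17216918e-05]), 'effort': array([ 5.10442842e-04, -3.94241810e+01, -3.70721948e+01, -1.15854355e-04,
        4.61802789e-03,  5.00508997e-05]), 'tool_pos': array([6.24505235e-01, 5.53307467e-05, 2.30296095e-01]), 'tool_rot': array([-2.22054350e+00, -2.22050297e+00,  1.61861020e-03]), 'contact_force': array([ 0.11722628,  0.87326806, -0.3866612 ]), 'wrist_torque': array([-0.02480412, -0.00142747, -0.00265675]), 'grip_force': 0.0, 'opening': 0.08557647317565342} 0.0187
```

View pics/scene0.png

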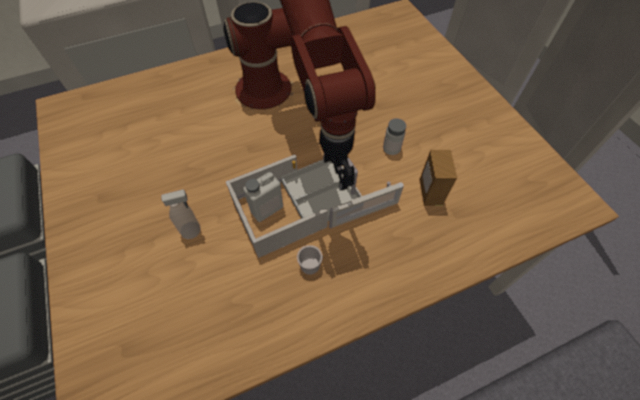

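View pics/side0.png

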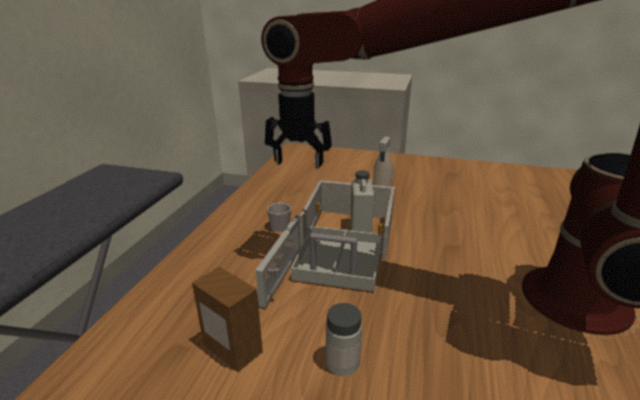

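The scene view shows the bay with the jug in it (about 265,198), the tray's bar near (330,185), the gate's edge at (402,188), the jar at (395,137), the carton at (437,178), the spray at (180,215) and the cup at (310,262). In the side view the jug is at (363,210), the jar at (343,340), the pull bar at (333,237) and the gate's edge at (263,285). I'll enlarge both.

Run:
```python
from h import *
import pickle
C=pickle.load(open("c0.pkl","rb"))
def crop(n,x,y,w,h,k,o): cv2.imwrite("pics/"+o,cv2.resize(C[n]["im"][y:y+h,x:x+w,::-1],None,fx=k,fy=k,interpolation=cv2.INTER_CUBIC))
crop("scene",220,110,200,150,4,"sc1.png"); crop("side",240,150,180,150,4,"si1.png")
```

```text
(no output)
```

View pics/sc1.png

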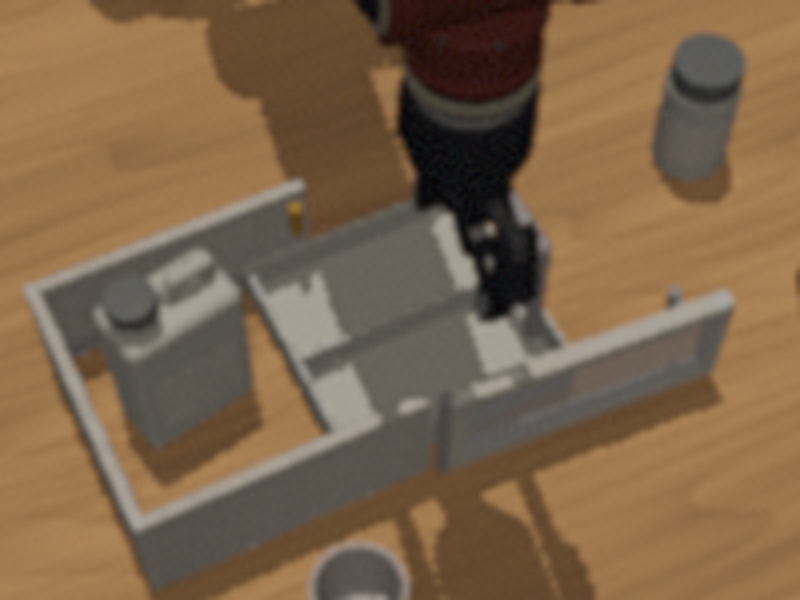

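View pics/si1.png

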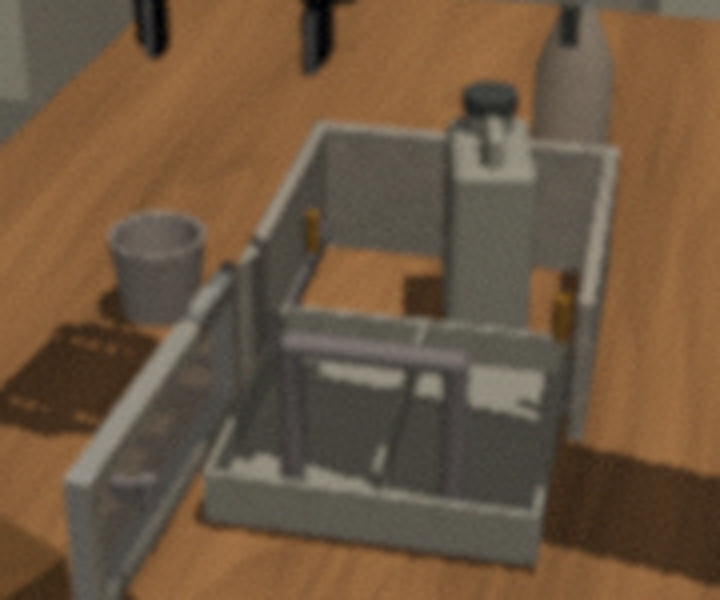

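The crops show the bay's top corners in the scene crop at (28,290), (140,522), (303,185) and (438,395). The gate edge is at (733,297), the jug's cap at (130,300) and the jar's lid at (708,65). In the side crop the pull bar runs from (285,343) to (465,360), and the tray's front rim from (207,475) to (545,510).

Run:
```python
from h import *
import pickle
C=pickle.load(open("c0.pkl","rb")); S,D=C["scene"],C["side"]
s=lambda x,y:(220+x/4,110+y/4); d=lambda x,y:(240+x/4,150+y/4)
P=lambda n,a:print(n,np.round(a,3))
for n,p in dict(backRob=(28,290),backFar=(138,528),mouthRob=(303,185),mouthFar=(438,395),gateEdgeTop=(733,297)).items(): P(n,onz(S,*s(*p),.1))
for n,p in dict(backRobOut=(618,150),backFarOut=(320,124),gateEdge=(86,480),mouthFar=(245,245)).items(): P("side "+n,onz(D,*d(*p),.1))
P("jar lid tri",tri(S,s(708,65),D,(344.5,315))[0]); P("jar lid z.115",onz(S,*s(708,65),.115)); 
P("jar lid side",onz(D,344.5,315,.115))
a,b=onz(D,*d(288,341),.125),onz(D,*d(463,358),.125);P("bar",[a,b,(a+b)/2,b-a])
for q in[(207,475),(545,505)]:P("trayfront",onz(D,*d(*q),.04))
for q in[(252,275),(325,430),(308,365),(563,345)]:P("tray scene",onz(S,*s(*q),.04))
for q in[(97,318),(140,345),(243,297),(205,255)]:P("jugtop S",onz(S,*s(*q),.134))
for q in[(455,180),(535,180),(528,128),(449,130)]:P("jugtop D",onz(D,*d(*q),.134))
P("cap tri",tri(S,s(130,300),D,d(491,98)))
P("jug corner tri R",tri(S,s(243,297),D,d(455,180)))
P("gateedge tri",tri(S,s(728,300),D,d(86,480)))
P("backRob tri",tri(S,s(28,290),D,d(618,150)))
for n,q in dict(carton=(455,152),spray=(175,198),cup=(310,255)).items():P(n,onz(S,*q,dict(carton=.15,spray=.19,cup=.06)[n]))
```

```text
backRob [ 0.436 -0.249  0.1  ]
backFar [ 0.648 -0.237  0.1  ]
mouthRob [ 0.427 -0.031  0.1  ]
mouthFar [ 0.635 -0.014  0.1  ]
gateEdgeTop [0.646 0.213 0.1  ]
side backRobOut [ 0.425 -0.243  0.1  ]
side backFarOut [ 0.639 -0.23   0.1  ]
side gateEdge [0.635 0.21  0.1  ]
side mouthFar [ 0.634 -0.042  0.1  ]
jar lid tri [0.448 0.302 0.108]
jar lid z.115 [0.456 0.299 0.115]
jar lid side [0.445 0.307 0.115]
bar [[ 0.564  0.098  0.125]
 [ 0.47   0.089  0.125]
 [ 0.517  0.093  0.125]
 [-0.094 -0.008  0.   ]]
trayfront [0.607 0.115 0.04 ]
trayfront [0.421 0.092 0.04 ]
tray scene [ 0.448 -0.085  0.04 ]
tray scene [ 0.597 -0.086  0.04 ]
tray scene [ 0.541 -0.076  0.04 ]
tray scene [0.602 0.106 0.04 ]
jugtop S [ 0.503 -0.212  0.134]
jugtop S [ 0.535 -0.192  0.134]
jugtop S [ 0.527 -0.114  0.134]
jugtop S [ 0.483 -0.126  0.134]
jugtop D [ 0.513 -0.099  0.134]
jugtop D [ 0.465 -0.112  0.134]
jugtop D [ 0.482 -0.189  0.134]
jugtop D [ 0.532 -0.172  0.134]Traceback (most recent call last):
  File "<stdin>", line 15, in <module>
  File "<stdin>", line 5, in <lambda>
    return _wrapfunc(a, 'round', decimals=decimals, out=out)
    return _wrapit(obj, method, *args, **kwds)
    conv = _array_converter(obj)
ValueError: setting an array element with a sequence. The requested array has an inhomogeneous shape after 1 dimensions. The detected shape was (2,) + inhomogeneous part.
```

View pics/wrist0.png

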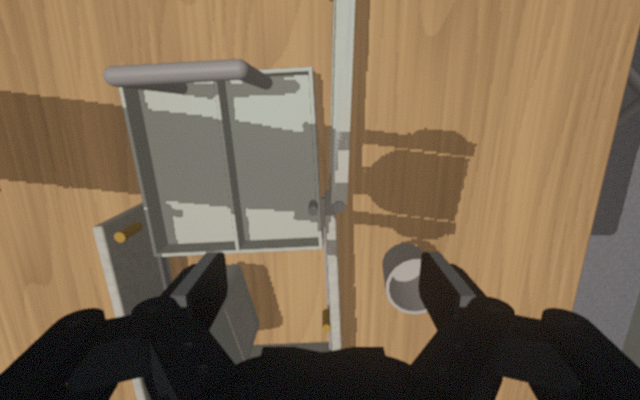

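The wrist view shows the tray's rim corners at (122,86), (311,69), (321,248) and (158,254). The bar runs from (112,75) to (240,69), and the cup is at (408,278). The fingers hide the jug, so I'll move the wrist above it for a better fix.

```bash
python3 -m jog '[[0,0,0,-1,-0.8,-0.4,1],[0,0,0,-1,-0.8,-0.4,1],[0,0,0,-1,-0.8,-0.4,1],[0,0,0,-1,-0.8,-0.4,1],[0,0,0,-1,-0.8,-0.4,1]]'
python3 -m jog '[[0,0,0,0,0,0,1],[0,0,0,0,0,0,1]]'
python3 - <<'E'
from h import *
import pickle
C=pickle.load(open("c0.pkl","rb")); W=C["wrist"]
P=lambda n,a:print(n,np.round(a,3).tolist())
for q in[(122,86),(311,69),(321,248),(158,254)]:P("tray W",onz(W,*q,.04))
for q in[(112,75),(240,69)]:P("bar W",onz(W,*q,.125))
P("cup",onz(W,408,285,.06))
w=cam("wrist");d=cam("side");s=cam("scene");pickle.dump((w,d,s),open("c1.pkl","wb"));save(w,"w1.png")
E
```

```text
t: 0.78
tool_pos: [0.5039, -0.1508, 0.2913]
tool_rot: [-2.221, -2.221, 0.0]
contact_force: [0.3, 0.0, -0.6]
opening: 0.0853
grip_force: 0.0
t: 1.02
tool_pos: [0.505, -0.1497, 0.2908]
tool_rot: [-2.221, -2.221, -0.0]
contact_force: [-0.3, -0.9, -0.1]
opening: 0.085
grip_force: 0.0
tray W [0.428, 0.093, 0.04]
tray W [0.612, 0.108, 0.04]
tray W [0.622, -0.078, 0.04]
tray W [0.439, -0.085, 0.04]
bar W [0.472, 0.094, 0.125]
bar W [0.565, 0.098, 0.125]
cup [0.716, -0.112, 0.06]
```

View pics/w1.png

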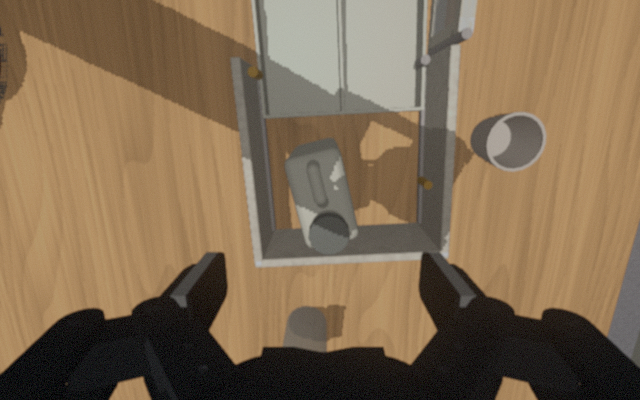

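The view shows the jug's top at (287,160), (337,150), (357,234) and (305,245). It is turned about 12.5° in the bay. The bay's back inner edge is near row 230, and its walls are at columns 250 and 445.

Run:
```python
from h import *
import pickle
w,d,s=pickle.load(open("c1.pkl","rb")); 
P=lambda n,a:print(n,np.round(a,4).tolist())
D=lambda x,y:(240+x/4,150+y/4)
c=[onz(w,*q,.134) for q in[(287,160),(337,150),(357,234),(305,245)]]
for x in c:P("jug",x)
P("jug centre",np.mean(c,0)); a=(c[0]+c[1]-c[2]-c[3])/2;P("len,wid,yaw",[np.hypot(*a[:2]),np.hypot(*((c[1]+c[2]-c[0]-c[3])/2)[:2]),np.degrees(np.arctan2(-a[0],a[1]))])
for p,q in [((287,160),D(535,180)),((337,150),D(455,180)),((328,232),D(491,98))]:
    x,e=tri(w,p,d,q);P("tri",[*x,e])
for n,q in dict(backL=(257,264),backR=(446,258),mouthL=(235,58),gR=(455,60)).items():P(n,onz(w,*q,.1))
for q in [(268,116),(424,107),(343,112)]:P("tray rear",onz(w,*q,.04))
S=lambda x,y:(220+x/4,110+y/4)
for n,q in dict(spray=(175,198),carton=(437,158)).items():P(n,onz(s,*q,.15))
# jar via lid mask near known place, both views
for n,c in(("s",s),("d",d)):
    r=(slice(110,160),slice(380,410)) if n=="s" else (slice(300,380),slice(318,368))
    h=cv2.cvtColor(c["im"][r],cv2.COLOR_RGB2HSV); m=((h[...,1]<70)).astype(np.uint8)
    k,l,st,ce=cv2.connectedComponentsWithStats(m); i=1+st[1:,4].argmax(); print(n,st[i]+np.array([r[1].start,r[0].start,0,0,0]))
```

```text
jug [0.4712, -0.1244, 0.134]
jug [0.5176, -0.1152, 0.134]
jug [0.5384, -0.1979, 0.134]
jug [0.4867, -0.2096, 0.134]
jug centre [0.5035, -0.1618, 0.134]
len,wid,yaw [0.0859, 0.0501, 12.1724]
tri [0.4684, -0.1259, 0.1268, 0.0041]
tri [0.5172, -0.1163, 0.1253, 0.0016]
tri [0.5085, -0.1887, 0.1529, 0.0017]
backL [0.4299, -0.2475, 0.1]
backR [0.6433, -0.2401, 0.1]
mouthL [0.4207, -0.0318, 0.1]
gR [0.6308, -0.0336, 0.1]
tray rear [0.4399, -0.0862, 0.04]
tray rear [0.6228, -0.076, 0.04]
tray rear [0.5282, -0.0817, 0.04]
spray [0.4648, -0.3914, 0.15]
carton [0.6325, 0.321, 0.15]
s [384 119  22  36 583]
d [ 326  304   36   71 2215]
```

```bash
python3 -m jog '[[0,0,0,-0.4,-0.05,0,1],[0,0,-0.81,0,0,1,1],[0,0,-0.81,0,0,1,1],[0,0,-0.81,0,0,1,1],[0,0,0,0,0,1,1]]' 40
python3 -m jog '[[0,0,0,0,0,1,1],[0,0,0,0,0,1,1],[0,0,0,0,0,0.57,1],[0,0,0,0,0,0,1]]'
python3 - <<'E'
from h import *
save(cam("side"),"x.png");c=cam("side")["im"][60:260,260:460,::-1]
cv2.imwrite("pics/d2.png",cv2.resize(c,None,fx=3,fy=3))
E
```

```text
t: 1.8
tool_pos: [0.5035, -0.1623, 0.1701]
tool_rot: [-1.973, -2.445, 0.0]
contact_force: [-0.2, -0.7, -0.6]
opening: 0.0853
grip_force: 0.0
t: 2.3
tool_pos: [0.5026, -0.1617, 0.0927]
tool_rot: [-1.972, -2.442, 0.001]
contact_force: [-0.1, 0.7, 0.2]
opening: 0.0858
grip_force: 0.0
```

View pics/d2.png

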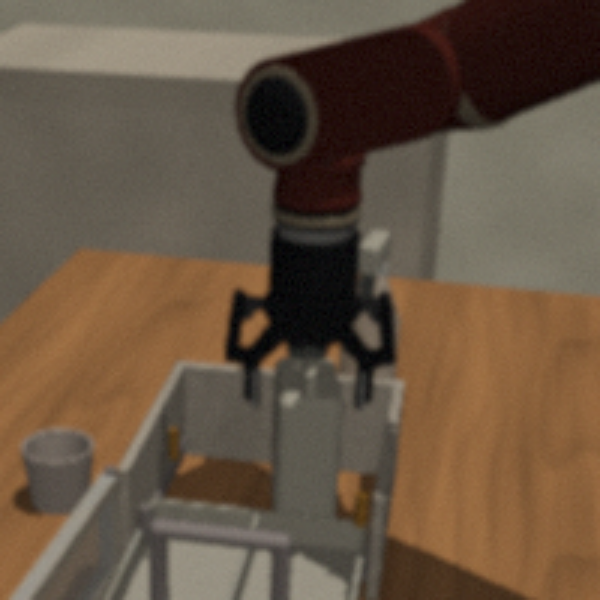

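The jug's body sits between the open fingers, at (308,400) in the crop with the fingers at (250,385) and (365,385), and nothing is touching. I'll grip and lift.

```bash
python3 -m jog '[[0,0,0,0,0,0,-1],[0,0,0,0,0,0,-1],[0,0,0,0,0,0,-1],[0,0,0,0,0,0,-1],[0,0,0,0,0,0,-1]]' 60
python3 -m jog '[[0,0,0,0,0,-0.4,-1],[0,0,0,0,0,-0.6,-1],[0,0,0,0,0,-0.8,-1],[0,0,0,0,0,-0.6,-1],[0,0,0,0,0,0,-1]]'
```

```text
t: 3.02
tool_pos: [0.5044, -0.1625, 0.0959]
tool_rot: [1.972, 2.442, 0.001]
contact_force: [-2.1, 0.4, 6.3]
opening: 0.055
grip_force: 64.4
t: 3.65
tool_pos: [0.5046, -0.1625, 0.1686]
tool_rot: [1.971, 2.441, 0.002]
contact_force: [0.2, 0.1, -4.0]
opening: 0.0557
grip_force: 64.3
```

```bash
python3 -m jog '[[0,0,0.46,0.3,0.15,0,-1],[0,0,0.46,0.6,0.3,0,-1],[0,0,0.46,0.77,0.36,0,-1],[0,0,0.46,0.77,0.36,0,-1],[0,0,0,0.77,0.36,0,-1]]'
python3 -m jog '[[0,0,0,0.77,0.36,0,-1],[0,0,0,0.6,0.3,0,-1],[0,0,0,0.5,0.25,0,-1],[0,0,0,0.2,0.1,0,-1],[0,0,0,0,0,0,-1]]'
```

```text
t: 4.28
tool_pos: [0.5371, -0.0601, 0.1648]
tool_rot: [-2.163, -2.276, 0.002]
contact_force: [-0.6, -0.4, -3.7]
opening: 0.0554
grip_force: 64.2
t: 4.9
tool_pos: [0.5647, 0.0026, 0.166]
tool_rot: [-2.163, -2.278, 0.001]
contact_force: [-0.1, -0.3, -4.2]
opening: 0.0553
grip_force: 64.2
```

```bash
python3 -m jog '[[0,0,0,0,0.21,0.2,-1],[0,0,0,0,0,0.6,-1],[0,0,0,0,0,0.6,-1],[0,0,0,0,0,0.35,-1],[0,0,0,0,0,0,-1]]'
python3 -m jog '[[0,0,0,0,0,0.1,-1],[0,0,0,0,0,0.1,-1],[0,0,0,0,0,0,-1]]'
```

```text
t: 5.52
tool_pos: [0.5698, 0.0029, 0.1117]
tool_rot: [-2.162, -2.276, 0.003]
contact_force: [0.1, -0.2, -4.4]
opening: 0.0554
grip_force: 64.2
t: 5.9
tool_pos: [0.5713, 0.0028, 0.1081]
tool_rot: [2.163, 2.277, 0.001]
contact_force: [0.1, 0.7, -2.9]
opening: 0.0555
grip_force: 64.2
```

```bash
python3 -m jog '[[0,0,0,0,0,0.07,-1],[0,0,0,0,0,0,-1]]'
python3 -m jog '[[0,0,0,0,0,0.07,-1],[0,0,0,0,0,0,-1]]'
```

```text
t: 6.15
tool_pos: [0.5716, 0.003, 0.1079]
tool_rot: [2.163, 2.278, 0.001]
contact_force: [-4.7, 2.3, 6.5]
opening: 0.0554
grip_force: 65.2
t: 6.4
tool_pos: [0.5717, 0.003, 0.1079]
tool_rot: [2.163, 2.278, 0.0]
contact_force: [-8.4, 1.4, 15.5]
opening: 0.0555
grip_force: 66.1
```

```bash
python3 -m jog '[[0,0,0,0,0,-0.08,-1],[0,0,0,0,0,0,0.8],[0,0,0,0,0,0,0.8],[0,0,0,0,0,0,0.8],[0,0,0,0,0,-0.5,1]]'
python3 -m jog '[[0,0,0,0,0,-1,1],[0,0,0,0,0,-1,1],[0,0,0,0,0,-1,1],[0,0,0,0,0,-1,1],[0,0,0,0,0,-1,1]]'
python3 -m jog '[[0,0,0,0.5,-0.5,0,1],[0,0,0,1,-0.6,0,1],[0,0,0,1,-0.6,0,1],[0,0,0,1,-0.6,0,1],[0,0,0,1,-0.6,0,1]]'
python3 -m jog '[[0,0,0,1,-0.4,0,1],[0,0,0,1,0,0,1],[0,0,0,1,0,0,1],[0,0,0,0,0,0,1],[0,0,0,0,0,0,1]]'
python3 - <<'E'
from h import *
import pickle
w=cam("wrist");s=cam("scene");d=cam("side");pickle.dump((w,s,d),open("c2.pkl","wb"))
k=cv2.resize(s["im"][110:260,220:420],(640,480)); cv2.imwrite("pics/w2.png",np.vstack([w["im"],cv2.resize(s["im"][120:245,235:435],(640,400))])[:,:,::-1][::1])
im=cv2.imread("pics/w2.png"); cv2.imwrite("pics/w2.png",cv2.resize(im,(480,600)))
E
```

```text
t: 7.02
tool_pos: [0.5699, 0.0029, 0.1198]
tool_rot: [-2.162, -2.276, 0.003]
contact_force: [0.5, 0.2, 0.5]
opening: 0.0858
grip_force: 0.0
t: 7.65
tool_pos: [0.5712, 0.0028, 0.2733]
tool_rot: [2.163, 2.277, 0.001]
contact_force: [1.1, -0.6, -0.1]
opening: 0.0857
grip_force: 0.0
t: 8.28
tool_pos: [0.4767, 0.1341, 0.2722]
tool_rot: [2.163, 2.277, 0.002]
contact_force: [0.5, 0.0, -0.4]
opening: 0.0856
grip_force: 0.0
t: 8.9
tool_pos: [0.4607, 0.2221, 0.2715]
tool_rot: [2.163, 2.277, 0.001]
contact_force: [-0.8, 0.1, -0.2]
opening: 0.0852
grip_force: 0.0
```

View pics/w2.png

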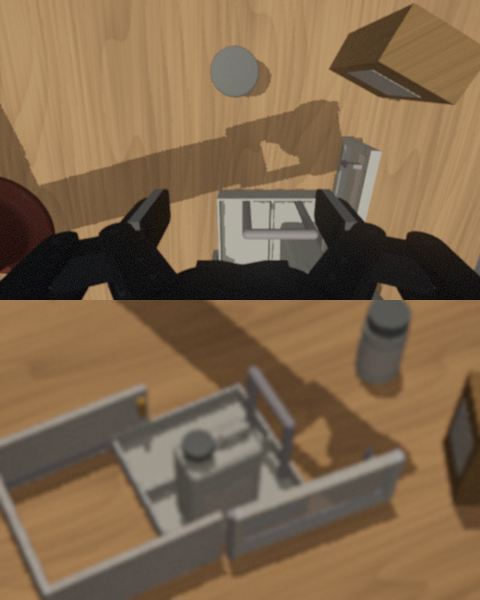

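The jug stands upright in the hinge-side compartment, at (215,480) in the lower picture. The jar's lid is centred at (234,71) in the wrist half, which is (312,95) at full scale.

Run:
```python
from h import *
import pickle
w,s,d=pickle.load(open("c2.pkl","rb")); P=lambda n,a:print(n,np.round(a,4).tolist())
h=cv2.cvtColor(w["im"][40:150,250:380],cv2.COLOR_RGB2HSV); m=(h[...,1]<60).astype(np.uint8)
k,l,st,ce=cv2.connectedComponentsWithStats(m);i=1+st[1:,4].argmax();b=st[i];uv=(250+b[0]+b[2]/2,40+b[1]+b[3]/2);print(b,uv)
for p in(uv,(312,94.7)):
    P("lid",onz(w,*p,.115))
    for n,c,q in(("s",s,(397.1,127.5)),("d",d,(344.5,315))): x,e=tri(w,p,c,q);P("tri "+n,[*x,e])
# tray front rim edge & bar in wrist view
print(status.get_obs()["tool_pos"])
for q in((292,257),(443,255)):P("rim",onz(w,*q,.04))
P("bar",onz(w,328,312,.125))
```

```text
[  31   21   64   68 3407] (np.float64(313.0), np.float64(95.0))
lid [0.4476, 0.3041, 0.115]
tri s [0.4479, 0.3059, 0.0979, 0.0026]
tri d [0.4464, 0.304, 0.1121, 0.0023]
lid [0.4467, 0.3044, 0.115]
tri s [0.4471, 0.3063, 0.097, 0.003]
tri d [0.4459, 0.3043, 0.1124, 0.0015]
[0.46079839 0.2216658  0.27114468]
rim [0.4273, 0.1115, 0.04]
rim [0.6174, 0.124, 0.04]
bar [0.4725, 0.0926, 0.125]
```

```bash
python3 -m jog '[[0,0,0,0.9,-0.1,0,1],[0,0,0,0.9,-0.11,0,1],[0,0,0,0.9,-0.11,0,1],[0,0,0,0.05,0,0,1],[0,0,0,0,0,1,1]]'
python3 -m jog '[[0,0,0,0,0,1,1],[0,0,0,0,0,1,1],[0,0,0,0,0,1,1],[0,0,0,0,0,0.5,1],[0,0,0,0,0,0,1]]'
```

```text
t: 9.68
tool_pos: [0.4486, 0.3044, 0.2437]
tool_rot: [2.162, 2.275, 0.009]
contact_force: [-0.0, 0.1, 0.3]
opening: 0.0853
grip_force: 0.0
t: 10.3
tool_pos: [0.4464, 0.3034, 0.135]
tool_rot: [-2.164, -2.277, 0.003]
contact_force: [0.5, 0.4, 1.1]
opening: 0.0852
grip_force: 0.0
```

```bash
python3 -m jog '[[0,0,0,0,0,0.6,1],[0,0,0,0,0,0.7,1],[0,0,0,0,0,0.7,1],[0,0,0,0,0,0.55,1],[0,0,0,0,0,0,1]]'
python3 -m jog '[[0,0,0,0,0,0,-1],[0,0,0,0,0,0,-1],[0,0,0,0,0,0,-1],[0,0,0,0,0,0,-1],[0,0,0,0,0,0,-1]]' 45
```

```text
t: 10.92
tool_pos: [0.4459, 0.3039, 0.0579]
tool_rot: [-2.163, -2.277, 0.004]
contact_force: [0.1, -0.6, -0.6]
opening: 0.0854
grip_force: 0.0
t: 11.55
tool_pos: [0.4478, 0.305, 0.061]
tool_rot: [2.163, 2.277, 0.004]
contact_force: [-0.7, 0.3, 6.2]
opening: 0.0606
grip_force: 50.0
```

```bash
python3 -m jog '[[0,0,0,0,0,-0.5,-1],[0,0,0,0,0,-0.9,-1],[0,0,0,0,0,-1,-1],[0,0,0,0,0,-1,-1],[0,0,0,0,0,-1,-1]]'
python3 -m jog '[[0,0,0,0,0,-1,-1],[0,0,0,0,0,-0.4,-1],[0,0,0,-0.5,0.05,0,-1],[0,0,0,-0.9,0.05,0,-1],[0,0,0,-1,0.05,0,-1]]'
python3 -m jog '[[0,0,0,-1,0.05,0,-1],[0,0,0,-1,0.02,0,-1],[0,0,0,-1,0.02,0,-1],[0,0,0,-1,0.02,0,-1],[0,0,0,-1,0.02,0,-1]]'
python3 -m jog '[[0,0,0,-1,0.02,0,-1],[0,0,0,-1,0.02,0,-1],[0,0,0,-0.6,0.02,0,-1],[0,0,0,-0.3,0,0,-1],[0,0,0,0,0,0,-1]]'
```

```text
t: 12.18
tool_pos: [0.4461, 0.304, 0.1919]
tool_rot: [-2.163, -2.278, 0.002]
contact_force: [0.5, 0.3, -3.4]
opening: 0.061
grip_force: 50.0
t: 12.8
tool_pos: [0.4539, 0.2309, 0.2309]
tool_rot: [-2.162, -2.277, 0.006]
contact_force: [0.8, 0.1, -3.1]
opening: 0.0607
grip_force: 50.0
t: 13.42
tool_pos: [0.4652, 0.0812, 0.2309]
tool_rot: [-2.162, -2.276, 0.005]
contact_force: [0.3, -1.1, -3.4]
opening: 0.0604
grip_force: 50.0
t: 14.05
tool_pos: [0.4721, -0.0041, 0.2322]
tool_rot: [-2.164, -2.275, 0.002]
contact_force: [0.6, 0.3, -3.0]
opening: 0.0607
grip_force: 50.0
```

```bash
python3 -m jog '[[0,0,0,0,0.07,0.7,-1],[0,0,0,0,0,1,-1],[0,0,0,0,0,1,-1],[0,0,0,0,0,1,-1],[0,0,0,0,0,0.7,-1]]'
python3 -m jog '[[0,0,0,0,0,0.4,-1],[0,0,0,0,0,0.2,-1],[0,0,0,0,0,0.1,-1],[0,0,0,0,0,0,-1]]'
```

```text
t: 14.68
tool_pos: [0.4738, -0.0026, 0.0994]
tool_rot: [-2.161, -2.278, 0.002]
contact_force: [0.9, 0.3, -3.2]
opening: 0.0608
grip_force: 50.0
t: 15.18
tool_pos: [0.4754, -0.0036, 0.081]
tool_rot: [2.163, 2.277, 0.001]
contact_force: [0.3, -0.3, -2.7]
opening: 0.0607
grip_force: 50.0
```

```bash
python3 -m jog '[[0,0,0,0,0,0.07,-1],[0,0,0,0,0,0,-1]]'; python3 -m jog '[[0,0,0,0,0,0.07,-1],[0,0,0,0,0,0,-1]]'
```

```text
t: 15.42
tool_pos: [0.4751, -0.0037, 0.0785]
tool_rot: [2.163, 2.278, 0.0]
contact_force: [0.3, 0.1, -3.3]
opening: 0.0609
grip_force: 50.0
t: 15.68
tool_pos: [0.4748, -0.0036, 0.076]
tool_rot: [-2.163, -2.278, 0.0]
contact_force: [-1.1, 0.3, -3.4]
opening: 0.0606
grip_force: 50.0
```

```bash
python3 -m jog '[[0,0,0,0,0,0.07,-1],[0,0,0,0,0,0,-1]]'; python3 -m jog '[[0,0,0,0,0,0.07,-1],[0,0,0,0,0,0,-1]]'
```

```text
t: 15.92
tool_pos: [0.4747, -0.0036, 0.0738]
tool_rot: [-2.163, -2.277, 0.0]
contact_force: [-0.3, 0.8, -3.8]
opening: 0.0608
grip_force: 50.0
t: 16.18
tool_pos: [0.4752, -0.0037, 0.073]
tool_rot: [2.163, 2.278, -0.0]
contact_force: [-3.8, 0.5, 3.9]
opening: 0.0607
grip_force: 50.6
```

```bash
python3 -m jog '[[0,0,0,0,0,-0.05,0.9],[0,0,0,0,0,0,0.9],[0,0,0,0,0,0,0.9],[0,0,0,0,0,0,0.9],[0,0,0,0,0,-0.6,0.9]]'
python3 -m jog '[[0,0,0,0,0,-1,0.9],[0,0,0,0,0,-1,0.9],[0,0,0,0,0,-1,0.9],[0,0,0,0,0,-1,0.9],[0,0,0,0,0,-1,0.9]]'
python3 -m jog '[[0,0,0,1,0.3,0,-1],[0,0,0,1,0.36,0,-1],[0,0,0,1,0.37,0,-1],[0,0,0,1,0.37,0,-1],[0,0,0,1,0.37,0,-1]]'
python3 -m jog '[[0,0,0,0,0,0,-1],[0,0,0,0,0,0,-1]]'
python3 - <<'E'
from h import *
import pickle
w=cam("wrist");s=cam("scene");d=cam("side");pickle.dump((w,s,d),open("c3.pkl","wb"))
a=cv2.resize(d["im"][170:330,240:440],(640,512)); b=cv2.resize(s["im"][130:255,225:425],(640,400)); 
im=np.vstack([w["im"],cv2.resize(d["im"][150:310,220:440],(640,465))])[:,:,::-1]; cv2.imwrite("pics/w3.png",cv2.resize(im,(444,600)))
E
```

```text
t: 16.8
tool_pos: [0.4735, -0.0033, 0.0904]
tool_rot: [-2.161, -2.275, 0.003]
contact_force: [0.2, 0.2, 0.9]
opening: 0.0811
grip_force: 0.0
t: 17.42
tool_pos: [0.4752, -0.0036, 0.2442]
tool_rot: [2.162, 2.276, 0.002]
contact_force: [0.2, -0.8, -0.0]
opening: 0.0813
grip_force: 0.0
t: 18.05
tool_pos: [0.5209, 0.1501, 0.2433]
tool_rot: [2.162, 2.277, 0.003]
contact_force: [1.0, -0.2, 0.1]
opening: 0.0
grip_force: 0.0
t: 18.3
tool_pos: [0.5203, 0.1487, 0.2424]
tool_rot: [2.163, 2.277, 0.001]
contact_force: [-0.2, -0.3, -0.5]
opening: -0.0003
grip_force: 0.0
```

View pics/w3.png

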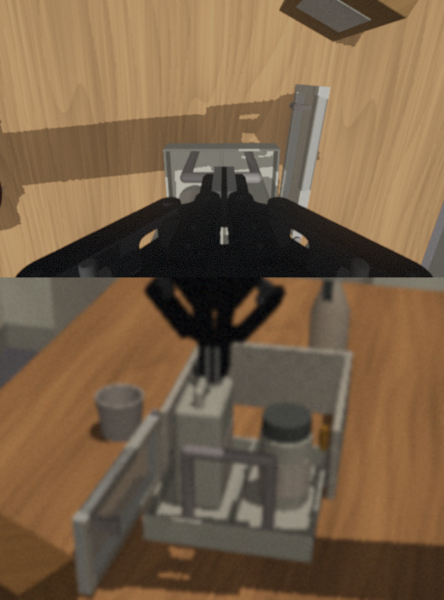

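Jug and jar both stand upright, one on each side of the divider, with the gripper shut above the front of the bar. Next I lower it and push the bar home.

```bash
python3 -m jog '[[0,0,0,0,0,1,-1],[0,0,0,0,0,1,-1],[0,0,0,0,0,1,-1],[0,0,0,0,0,1,-1],[0,0,0,0,0,0.5,-1]]'
python3 -m jog '[[0,0,0,-0.5,0,0,-1],[0,0,0,-0.4,0,0,-1],[0,0,0,-0.2,0,0,-1],[0,0,0,-0.2,0,0,-1]]'
python3 -m jog '[[0,0,0,-0.3,0,0,-1],[0,0,0,-0.4,0,0,-1],[0,0,0,-0.4,0,0,-1],[0,0,0,-0.4,0,0,-1],[0,0,0,-0.4,0,0,-1]]'
```

```text
t: 19.08
tool_pos: [0.5192, 0.1482, 0.1047]
tool_rot: [-2.164, -2.276, 0.003]
contact_force: [0.2, -0.8, 0.1]
opening: -0.0005
grip_force: 0.0
t: 19.58
tool_pos: [0.5232, 0.11, 0.1078]
tool_rot: [2.164, 2.277, 0.005]
contact_force: [0.9, 2.6, 1.6]
opening: -0.0002
grip_force: 1.4
t: 20.2
tool_pos: [0.5253, 0.0522, 0.1065]
tool_rot: [-2.164, -2.278, -0.0]
contact_force: [0.1, 3.2, 0.9]
opening: 0.0002
grip_force: 1.6
```

```bash
python3 -m jog '[[0,0,0,-0.4,0,0,-1],[0,0,0,-0.4,0,0,-1],[0,0,0,-0.4,0,0,-1],[0,0,0,-0.4,0,0,-1],[0,0,0,-0.3,0,0,-1]]'
python3 -m jog '[[0,0,0,-0.25,0,0,-1],[0,0,0,-0.2,0,0,-1],[0,0,0,-0.2,0,0,-1],[0,0,0,-0.15,0,0,-1]]'
```

```text
t: 20.82
tool_pos: [0.528, -0.0047, 0.1063]
tool_rot: [-2.164, -2.277, 0.001]
contact_force: [1.1, 4.0, 1.3]
opening: 0.0003
grip_force: 1.6
t: 21.32
tool_pos: [0.5291, -0.0267, 0.1063]
tool_rot: [-2.161, -2.276, -0.002]
contact_force: [0.0, 4.5, 1.2]
opening: -0.0002
grip_force: 2.5
```

```bash
python3 -m jog '[[0,0,0,-0.15,0,0,-1],[0,0,0,0,0,0,-1]]'
python3 -m jog '[[0,0,0,-0.15,0,0,-1],[0,0,0,0,0,0,-1]]'
```

```text
t: 21.58
tool_pos: [0.5293, -0.0302, 0.1064]
tool_rot: [-2.161, -2.275, -0.005]
contact_force: [0.4, 11.8, 3.1]
opening: -0.0004
grip_force: 5.4
t: 21.82
tool_pos: [0.5293, -0.0304, 0.1064]
tool_rot: [-2.156, -2.27, -0.015]
contact_force: [-0.3, 26.8, 5.8]
opening: -0.0002
grip_force: 12.9
```

```bash
python3 -m jog '[[0,0,0,0.5,0,0,-1],[0,0,0,0.2,0,-0.5,-1],[0,0,0,0,0,-1,-1],[0,0,0,0,0,-1,-1],[0,0,0,0,0,-1,-1]]'
python3 -m jog '[[0,0,0,0,0,-1,-1],[0,0,0,0.76,0.9,-0.5,-1],[0,0,0,0.76,0.94,0,-1],[0,0,0,0.76,0.94,0,-1],[0,0,0,0.76,0.94,0,-1]]'
python3 -m jog '[[0,0,0,0.76,0.94,0,-1],[0,0,0,0.76,0.94,0,-1],[0,0,0,0,0,0,-1]]'
python3 - <<'E'
from h import *
import pickle
w=cam("wrist");s=cam("scene");d=cam("side");pickle.dump((w,s,d),open("c4.pkl","wb"))
a=cv2.resize(d["im"][150:330,220:440],(660,540)); b=cv2.resize(s["im"][100:260,220:460],(720,480)) 
im=np.hstack([cv2.resize(w["im"],(400,250)),cv2.resize(b,(400,250))]); im=np.vstack([im,np.hstack([cv2.resize(a,(400,327)),np.zeros((327,400,3),np.uint8)])]); cv2.imwrite("pics/w4.png",im[:,:,::-1])
E
```

```text
t: 22.45
tool_pos: [0.5287, -0.0167, 0.2134]
tool_rot: [2.163, 2.276, -0.001]
contact_force: [-0.7, 0.1, 0.4]
opening: -0.0
grip_force: 0.0
t: 23.08
tool_pos: [0.6364, 0.0808, 0.2576]
tool_rot: [2.163, 2.276, -0.001]
contact_force: [-0.2, -0.3, 0.1]
opening: -0.0
grip_force: 0.0
t: 23.45
tool_pos: [0.6904, 0.1299, 0.2565]
tool_rot: [2.162, 2.279, -0.002]
contact_force: [-1.1, 0.1, 0.5]
opening: -0.0003
grip_force: 0.0
```

View pics/w4.png

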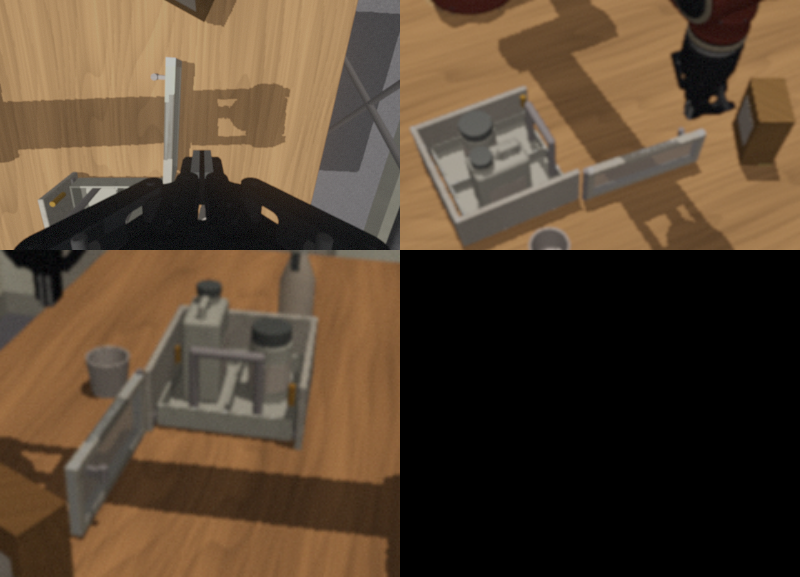

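The tray is home with the jug and jar upright. The gate stands open, its top running from (170,58) to (169,180) in the wrist tile, and the fingers are on its outer side.

Run:
```python
from h import *
import pickle
w,s,d=pickle.load(open("c4.pkl","rb"))
e=onz(w,273,92,.1);g=onz(w,271,285,.1);print(e,g)
y=np.radians(3);O=np.array([.5255,-.026]);X=np.array([np.sin(y),-np.cos(y)]);Y=np.array([np.cos(y),np.sin(y)])
bay=lambda p:np.array([(p[:2]-O)@X,(p[:2]-O)@Y])
H=np.array([-.008,.113]);E=bay(e)-H;print("edge bay",bay(e),"theta",np.arctan2(-E[0],-E[1]),np.hypot(*E))
p=bay(status.get_obs()["tool_pos"]);print("tcp",p)
for th in np.r_[1.63,np.arange(1.5,0,-.125),0]:
    q=H+.155*np.array([-np.sin(th),-np.cos(th)])+(.0175+.0025*np.sin(th))*np.array([-np.cos(th),np.sin(th)])
    D=(q-p)/.03;print(round(th,2),q.round(3),"tool units",(-D[0]).round(2),D[1].round(2));p=q
```

```text
[0.64178874 0.21246884 0.1       ] [0.64184181 0.02233607 0.1       ]
edge bay [-0.23205594  0.12860986] theta 1.6403534231383259 0.22459905157961976
tcp [-0.14569049  0.17148634]
1.63 [-0.162  0.142] tool units 0.53 -0.98
1.5 [-0.164  0.122] tool units 0.08 -0.67
1.38 [-0.164  0.102] tool units -0.0 -0.65
1.25 [-0.161  0.083] tool units -0.09 -0.65
1.12 [-0.156  0.064] tool units -0.17 -0.63
1.0 [-0.149  0.046] tool units -0.24 -0.61
0.88 [-0.139  0.029] tool units -0.32 -0.57
0.75 [-0.128  0.013] tool units -0.39 -0.53
0.62 [-0.114 -0.002] tool units -0.45 -0.48
0.5 [-0.099 -0.014] tool units -0.51 -0.42
0.38 [-0.082 -0.024] tool units -0.56 -0.35
0.25 [-0.064 -0.033] tool units -0.6 -0.27
0.12 [-0.045 -0.039] tool units -0.63 -0.2
0.0 [-0.026 -0.042] tool units -0.65 -0.11
```

```bash
python3 -m jog '[[0,0,0,0,0,1,-1],[0,0,0,0,0,1,-1],[0,0,0,0.5,0,1,-1],[0,0,0,0,0,1,-1],[0,0,0,0,0,1,-1]]'
python3 -m jog '[[0,0,0,0,0,1,-1],[0,0,0,0,-0.5,0,-1],[0,0,0,0,-0.5,0,-1],[0,0,0,0.08,-0.6,0,-1]]'
python3 -m jog '[[0,0,0,0,-0.65,0,-1],[0,0,0,-0.09,-0.65,0,-1],[0,0,0,-0.17,-0.63,0,-1],[0,0,0,-0.24,-0.61,0,-1],[0,0,0,-0.32,-0.57,0,-1]]'
```

```text
t: 24.22
tool_pos: [0.6882, 0.1433, 0.1064]
tool_rot: [2.164, 2.276, -0.0]
contact_force: [-0.2, 0.2, -0.3]
opening: -0.0001
grip_force: 0.0
t: 24.72
tool_pos: [0.6402, 0.1429, 0.0772]
tool_rot: [2.164, 2.275, 0.0]
contact_force: [1.3, 0.3, 0.1]
opening: 0.0001
grip_force: 0.3
t: 25.35
tool_pos: [0.548, 0.1138, 0.0774]
tool_rot: [2.163, 2.276, 0.001]
contact_force: [0.1, 0.2, -0.1]
opening: -0.0001
grip_force: 0.3
```

```bash
python3 -m jog '[[0,0,0,-0.39,-0.53,0,-1],[0,0,0,-0.45,-0.48,0,-1],[0,0,0,-0.51,-0.42,0,-1],[0,0,0,-0.56,-0.35,0,-1]]'
python3 -m jog '[[0,0,0,-0.5,-0.25,0,-1],[0,0,0,-0.4,-0.15,0,-1],[0,0,0,0,0,0,-1]]'
```

```text
t: 25.85
tool_pos: [0.4978, 0.0538, 0.0769]
tool_rot: [2.163, 2.277, 0.001]
contact_force: [0.9, 0.6, 0.4]
opening: -0.0001
grip_force: 0.3
t: 26.22
tool_pos: [0.4876, 0.0265, 0.0765]
tool_rot: [-2.165, -2.276, 0.0]
contact_force: [0.4, -0.2, 0.7]
opening: 0.0
grip_force: 0.0
```

```bash
python3 -m jog '[[0,0,0,-0.3,0,0,-1],[0,0,0,-0.25,0,0,-1],[0,0,0,-0.2,0,0,-1],[0,0,0,-0.15,0,0,-1],[0,0,0,0,0,0,-1]]'
python3 -m jog '[[0,0,0,-0.15,0,0,-1],[0,0,0,0,0,0,-1]]'
```

```text
t: 26.85
tool_pos: [0.4889, 0.0007, 0.0764]
tool_rot: [-2.163, -2.277, -0.0]
contact_force: [-1.3, 3.1, 1.7]
opening: -0.0001
grip_force: 1.4
t: 27.1
tool_pos: [0.4892, -0.0031, 0.0764]
tool_rot: [-2.162, -2.276, -0.003]
contact_force: [-1.0, 7.4, 1.2]
opening: -0.0002
grip_force: 3.5
```

```bash
python3 -m jog '[[0,0,0,-0.15,0,0,-1],[0,0,0,0,0,0,-1]]'
python3 -m jog '[[0,0,0,-0.15,0,0,-1],[0,0,0,0,0,0,-1]]'
```

```text
t: 27.35
tool_pos: [0.4892, -0.0032, 0.0765]
tool_rot: [-2.158, -2.27, -0.014]
contact_force: [-1.6, 22.8, 3.8]
opening: 0.0001
grip_force: 11.8
t: 27.6
tool_pos: [0.4891, -0.0033, 0.0765]
tool_rot: [-2.153, -2.264, -0.024]
contact_force: [-3.0, 39.5, 7.7]
opening: 0.0001
grip_force: 19.9
```

```bash
python3 -m jog '[[0,0,0,0.7,0,0,-1],[0,0,0,0.8,0,0,-1],[0,0,0,0.5,0,-0.5,-1],[0,0,0,0.5,0,-1,-1],[0,0,0,0.5,0,-1,-1]]'
python3 -m jog '[[0,0,0,0.5,0,-1,-1],[0,0,0,0.5,0.5,-1,-1],[0,0,0,0.5,0.5,-1,-1],[0,0,0,0,0,0,-1],[0,0,0,0,0,0,-1]]'
python3 - <<'E'
from h import *
w=cam("wrist");d=cam("side")
y=np.radians(3);O=np.array([.5255,-.026]);X=np.array([np.sin(y),-np.cos(y)]);Y=np.array([np.cos(y),np.sin(y)])
for nm,c in(("w",w),("d",d)):
  for yb in(-.1,-.07,.0,.07,.1):
    r=[]
    for xb in np.arange(-.06,.03,.004):
        p=O+xb*X+yb*Y;u=proj(c,[*p,.1]).round().astype(int)
        r.append(int(cv2.cvtColor(c["im"][u[1]:u[1]+1,u[0]:u[0]+1],cv2.COLOR_RGB2HSV)[0,0,1]) if 0<=u[0]<640 and 0<=u[1]<400 else -1)
    print(nm,yb,r)
E
```

```text
t: 28.22
tool_pos: [0.4857, 0.0768, 0.1535]
tool_rot: [2.162, 2.276, 0.001]
contact_force: [0.9, -0.1, -0.2]
opening: 0.0002
grip_force: 0.0
t: 28.85
tool_pos: [0.5125, 0.1228, 0.2411]
tool_rot: [2.164, 2.278, -0.001]
contact_force: [0.5, -0.5, -0.4]
opening: 0.0
grip_force: 0.0
w -0.1 [112, 109, 113, 109, 58, 75, 110, 45, 17, 64, 64, 7, 28, 35, 14, 44, 46, 82, 66, 28, 18, 85, 39]
w -0.07 [24, 27, 21, 80, 42, 55, 75, 36, 82, 85, 36, 39, 47, 78, 223, 38, 34, 22, 187, 32, 255, 33, 47]
w 0.0 [16, 18, 31, 94, 48, 151, 34, 43, 46, 19, 33, 67, 140, 9, 25, 29, 19, 20, 20, 21, 17, 26, 12]
w 0.07 [26, 21, 85, 131, 85, 70, 85, 35, 120, 51, 44, 44, 16, 48, 46, 0, 36, 0, 53, 74, 139, 80, 60]
w 0.1 [113, 115, 114, 112, 117, 108, 109, 78, 99, 100, 128, 92, 51, 64, 32, 64, 28, 28, 25, 28, 59, 53, 59]
d -0.1 [23, 29, 29, 32, 40, 42, 48, 50, 50, 43, 47, 39, 31, 31, 35, 35, 39, 41, 36, 41, 44, 44, 41]
d -0.07 [27, 20, 18, 23, 20, 22, 32, 38, 46, 45, 44, 44, 33, 31, 34, 43, 52, 52, 44, 49, 47, 45, 48]
d 0.0 [17, 22, 17, 25, 14, 24, 24, 41, 46, 45, 43, 44, 34, 38, 37, 37, 43, 42, 42, 39, 38, 45, 45]
d 0.07 [23, 23, 14, 14, 32, 30, 39, 43, 43, 47, 45, 48, 43, 43, 39, 40, 50, 38, 38, 53, 68, 105, 108]
d 0.1 [109, 52, 41, 38, 38, 45, 44, 53, 44, 41, 43, 31, 38, 35, 33, 34, 42, 45, 41, 43, 39, 40, 44]
```

```bash
python3 -c "
from station import finish_job
print(finish_job())"
```

```text
the job is handed in; nothing more can be done
None
```

I handed the job in at about 29 s with the jug and jar upright on either side of the divider, the tray pushed home and the gate pushed shut. The tray and the gate each met a firm stop (27 N and 40 N). I had no picture views left to look at the shut gate, so that rests on the push force and a noisy pixel check, and the hand-in returned no verdict.

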